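# Take a lacquer test panel from the rack and hold it out label up

## Task

Two glass lacquer test panels stand in the grooved wooden rack, frosted end up; take out the left-hand one as seen from the robot, and find its label face from the notch in the frosted end: when you look at the label face with the frosted end up, the notch is at the top right. Turn the panel over so that it lies about level in the air with its label face up and its frosted end towards the robot, so that a person standing at the far side of the bench can read the label the right way up. Finish while still holding it there, in the gripper alone and still, at least a hand's height (some 15 cm) above the bench; leave the other panel standing in the rack and do not disturb the other things on the bench.

Things in the scene. Friction and masses are not known exactly. Their poses are not given: they have to be found in the camera images.
- panel_a_center (a point): Centre of a flat glass test panel, 44 mm wide, 90 mm long, 6 mm thick, about 60 g, standing upright on its clear short end in the rack's groove, frosted end up; this point is 45 mm from both short ends. Axes as body panel_a. At the start its label faces towards the robot. Which of the two like panels stands on the left changes from start to start.
- panel_a: Same panel; origin: middle of its clear short end. x: out of the label face; z: lengthwise to the frosted end; y: to the notched side. First 58 mm clear glass with pale gold lacquer, last 32 mm frosted white; square notch 12 x 12 mm at the +y corner of the frosted end (top right seen from the label side, frosted end up). Paper label 32 x 17 mm on the frosted part, label face only.
- panel_b_center (a point): Centre of a flat glass test panel, 44 mm wide, 90 mm long, 6 mm thick, about 60 g, standing upright on its clear short end in the rack's groove, frosted end up; this point is 45 mm from both short ends. Axes as body panel_b. At the start its label faces away from the robot. Which of the two like panels stands on the left changes from start to start.
- panel_b: Same panel; origin: middle of its clear short end. x: out of the label face; z: lengthwise to the frosted end; y: to the notched side. First 58 mm clear glass with pale gold lacquer, last 32 mm frosted white; square notch 12 x 12 mm at the +y corner of the frosted end (top right seen from the label side, frosted end up). Paper label 32 x 17 mm on the frosted part, label face only.
- rack: Wooden strip fixed to the bench, 320 mm long, 56 wide, 22 high; one groove lengthwise in its top, 7.5 mm wide, 14 deep, floor 8 mm above the bench. Origin: middle of underside; y: along the groove to the robot's left (a panel stands 60 to 90 mm either way; the left-hand one has y > 0); x: across, away from the robot. Panels stand loosely: may lean up to 6 degrees or slide along.
- far_side (a point): A point 250 mm above the bench, straight ahead of the robot and 50 mm short of the far edge of the white cloth: the side where the reader stands. Its axes are the world's, x pointing straight from the robot to the far side.
- spray_bottle: Bystander: white spray bottle with a trigger head, 75 mm across, 205 mm high, standing; origin at the middle of its underside.
- jar: Bystander: small clear jar with a yellow screw lid, 64 mm across, 50 mm high; origin at the middle of its underside.
- mug: Bystander: white mug, 82 mm across and 90 mm high, with a handle at its +y side; origin at the middle of its underside.
- mouthpiece: Bystander: trumpet mouthpiece standing on its rim, 27 mm across, 87 mm high; origin at the middle of its rim, on the bench.

How it is judged:
By the outcome, as a careful person would: the job done as asked, in the order asked, and still so for the second after the job is handed in, while the arm keeps its last pose, push and grip.
It also fails if it takes over 38 s, if anything falls off the work surface, if the arm or the gripper's body presses on something with over 40 N, if the wrist force passes 120 N, or if a joint passes its speed limit or range.

## Robot

A 7-joint arm with a two-finger parallel gripper is mounted at the origin on the work surface. World frame = base frame: x ahead of the robot, y to its left, z up, the work surface at z = 0. Lengths are in m, angles in rad, forces in N, time in s.
With the tool pointing down it reaches from about 0.425 to 0.95 m from the base axis. Payload 16.7 kg.
Tool frame: the origin (TCP) lies on the centre line of the jaws, within the pads' length; the fingertips stand 25 mm ahead of it and the grasp point (between the pads) lies 6 mm ahead of it; z points along the fingers, y is the line along which they close (so a half turn about z gives the same grasp; the last joint's range is limited). The gripper opens to 94 mm and grips with 3 to 60 N. Pads are 16 mm wide; open, the fingers measure 119 mm over their backs; the gripper's body (75 mm by 177 mm) begins 78 mm behind the grasp point.
Start: joints at [-1.472, 0.426, 0.074, 1.606, -0.034, 1.111, -0.067], TCP at [0.166, 0.654, 0.23] pointing down, gripper open.
Joint ranges: [-2.85, 2.85], [-0.5, 2.14], [-1.23, 1.37], [0.21, 2.46], [-1.02, 4.16], [0.16, 2.05], [-2.73, 2.73]. Speed limits (rad/s): [1.89, 1.89, 2.39, 2.39, 3.01, 3.01, 3.01].

## Interface

Orientations are given as a rotation vector (axis times angle).
In Python, from plant import robot, cams, ticket gives the robot as it stands.
- The arm moves only by the shell command python3 -m inch 'ROWS' [FORCE]. ROWS is a JSON object of lists of equal length, an entry for each row: "jaw": the gripper command: -1 is fully open, 1 is shut, values between are in proportion; "xyz": the shift along the tool's x, y, z normalised to -1 to 1, where 1 is 30 mm, a list of three; "turn": the turn about the tool's z normalised to -1 to 1, where 1 is 0.12 rad. A call has 1 to 5 rows; each row shifts and turns the commanded pose from where the row before left it, along the tool's axes as they then stand; what a row does not reach is not made up. A row lasts 1/8 s, in which the tool goes at most 62.5 mm and 10.7 degrees, less where a joint would pass 70% of its speed; a pose out of reach is approached as far as the arm can. A call with a number of a shift or a turn outside -1 to 1 is refused whole. A call with a gripper value outside its range is refused whole. The fingers move at their own pace and stop on an object; FORCE is the grip in N (left out, the last holds). Time passes only in rows, so rows that do not move let the fingers close. It gives the time, the measured TCP pose, the force, the opening and the grip force at its end, in the units of the state.
- robot.get_state(): the state, without advancing time (a new reading comes with each control period).
- cams.read_camera(name): name is "scene" or "top"; returns the picture (400x640x3 uint8, red, green, blue); there is no depth.
- cams.camera_model(name): a dict with "fx", "fy", "cx", "cy" (pixels), "R" (3x3) and "t" (3): a world point X has camera coordinates R X + t. Camera axes: x right, y down, z forward; pixel columns grow to the right and rows downward; lengths in m; the calibration is good to about 2 mm. A picture is of the moment at which its call begins. camera_model takes no time and is no camera call.
- ticket.sign_off(): hands the job in; it is judged then, once.
The state is a dict: "t": time; "joints": joint angles; "dq": joint speeds; "effort": joint torques, N m; "eef_pos": TCP position; "orientation": TCP orientation; "wrist_force": force on the tool from outside, world axes, zero at the start; "ft_torque": the same for the moment, N m; "grip_width": opening from 0.0 (shut) to 1.0 (fully open); "finger_force": force on a finger pad.
Only numpy, scipy, OpenCV 4.12 (cv2) and the standard library are available. Lean on these libraries where they do the work, as an engineer would, in place of code of your own. Each camera call takes 0.05 s, during which the arm holds its last target. There are 200 camera calls.

## Working session

There is one attempt and no reset: what is moved stays moved. The work goes in short steps, Python scripts to look and compute and a shell command to move; the robot and the scene stay as the last step left them, time stands still between calls to the robot, and variables do not carry over. Pictures are saved under pics/ and viewed, at most 10 in all, crops included, and the job is handed in when it is done.

```bash
ls; mkdir -p pics; python3 - <<'E'
from plant import robot,cams
import cv2,numpy as np
from scipy.spatial.transform import Rotation as R
s=robot.get_state();print(s['t'],s['eef_pos'],s['orientation'],s['grip_width'])
print(R.from_rotvec(s['orientation']).as_matrix().round(3))
for n in('scene','top'):
    m=cams.camera_model(n);print(n,m['fx'],m['cx'],m['cy'],np.round(m['R'],3).tolist(),np.round(m['t'],3), 'pos',-np.array(m['R']).T@m['t'])
    cv2.imwrite(f'pics/{n}0.png',cams.read_camera(n)[:,:,::-1])
E
```

```text
pics
0.0 [0.16614019 0.65382501 0.22979007] [-3.89801748e-01 -3.11727073e+00  2.00124332e-03] 1.0018825442181083
[[-0.969  0.246 -0.   ]
 [ 0.246  0.969 -0.001]
 [-0.    -0.001 -1.   ]]
scene 503.73142421863565 319.3776039240459 195.70809331594407 [[0.788, 0.615, 0.005], [0.415, -0.526, -0.742], [-0.454, 0.587, -0.67]] [-0.503 -0.129  1.789] pos [ 1.26200584 -0.8090183   1.10510736]
top 438.80152978497847 327.54722724277025 200.26566254966596 [[0.026, -1.0, -0.004], [-0.997, -0.025, -0.074], [0.073, 0.006, -0.997]] [0.024 0.646 1.587] pos [0.5268474  0.03116592 1.63055157]
```

View pics/scene0.png

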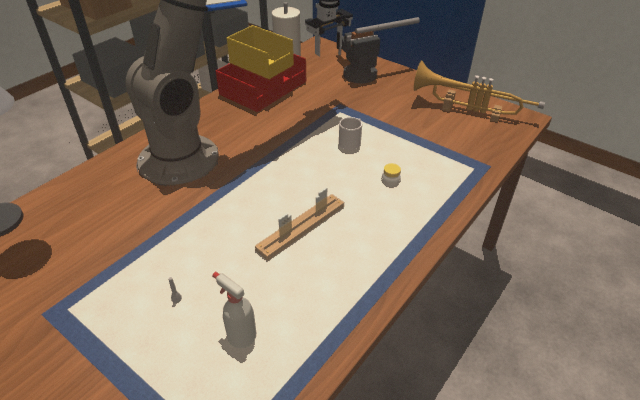

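View pics/top0.png

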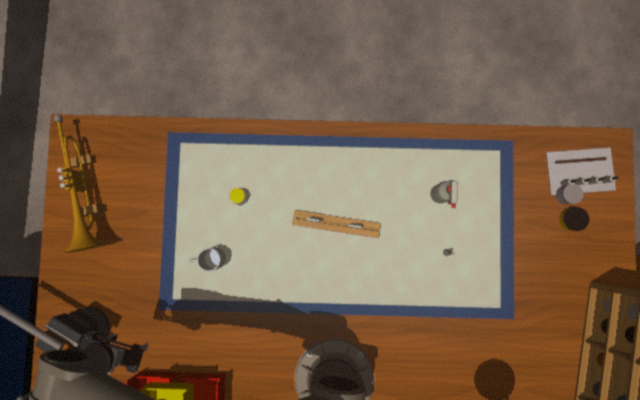

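```bash
python3 - <<'E'
import cv2,numpy as np
a=cv2.imread('pics/scene0.png')[180:265,245:355];b=cv2.imread('pics/top0.png')[200:245,285:390]
a=cv2.resize(a,None,fx=5,fy=5,interpolation=cv2.INTER_CUBIC)
b=cv2.resize(b[:,:],None,fx=5,fy=5,interpolation=cv2.INTER_CUBIC)
o=np.zeros((600,800,3),np.uint8); o[:375,:550]=a[:375]; o[375:600,:525]=b
cv2.imwrite('pics/c1.png',o)
E
```

```text
(no output)
```

View pics/c1.png

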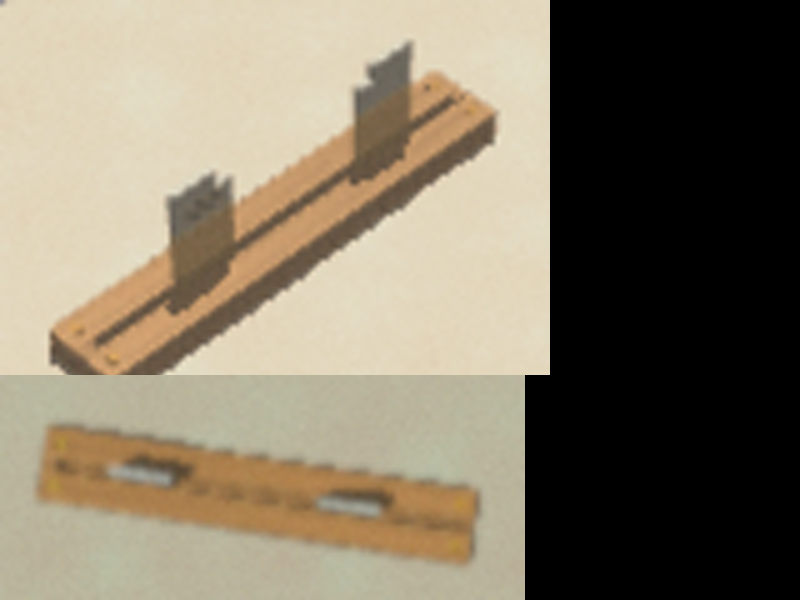

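```bash
cat > h.py <<'E'
import numpy as np
from plant import robot,cams
def ray(n,uv,z):
    m=cams.camera_model(n);R=np.array(m['R']);c=-R.T@np.array(m['t'])
    d=R.T@np.array([(uv[0]-m['cx'])/m['fx'],(uv[1]-m['cy'])/m['fy'],1]);return (c+d*(z-c[2])/d[2]).round(4)
def proj(n,X):
    m=cams.camera_model(n);p=np.array(m['R'])@np.array(X)+m['t'];return np.round([m['fx']*p[0]/p[2]+m['cx'],m['fy']*p[1]/p[2]+m['cy']],1)
E
python3 - <<'E'
from h import *
T=lambda u,v:(285+u/5,200+(v-375)/5); S=lambda u,v:(245+u/5,180+v/5)
C=[ray('top',T(*p),.022) for p in((50,425),(480,490),(468,563),(40,498))]
for c in C:print(c)
rc=np.mean(C,0);d=(C[0]+C[3]-C[1]-C[2])/2;print('rack',rc,np.linalg.norm(d),'yaw of y-axis',np.degrees(np.arctan2(-d[0],d[1])))
for p in((108,470),(178,480),(143,476),(350,506)):print('ptop',ray('top',T(*p),.098))
for p in((381,168),(197,292)):print('base at .022 scene',ray('scene',S(*p),.022))
for p in((412,42),(355,182),(408,155)):print(ray('scene',S(*p),.098 if p[1]<60 else .022))
Y=d/np.linalg.norm(d);print('groove unit',Y)
for n,c,zz in(('bottle',(440,193),.0),('mug',(209,258),.09),('jar',(238,196),.05),('mouthp',(448,252),.087)):print(n,ray('top',c,zz))
E
```

```text
[0.6065 0.1591 0.022 ]
[ 0.5669 -0.1571  0.022 ]
[ 0.5134 -0.1492  0.022 ]
[0.5528 0.1648 0.022 ]
rack [0.5599 0.0044 0.022 ] 0.3175661505891332 yaw of y-axis -7.1451570353205085
ptop [0.5723 0.1116 0.098 ]
ptop [0.5666 0.0625 0.098 ]
ptop [0.5687 0.0871 0.098 ]
ptop [ 0.5515 -0.0578  0.098 ]
base at .022 scene [0.5831 0.0789 0.022 ]
base at .022 scene [ 0.5624 -0.0705  0.022 ]
[0.5782 0.1149 0.098 ]
[0.5781 0.0592 0.022 ]
[0.5892 0.0984 0.022 ]
groove unit [0.12438353 0.99223421 0.        ]
bottle [ 0.6847 -0.3775  0.    ]
mug [0.4278 0.4487 0.09  ]
jar [0.6505 0.3647 0.05  ]
mouthp [ 0.47  -0.385  0.087]
```

```bash
python3 -m inch '{"jaw":[-1,-1,-1,-1,-1],"xyz":[[0,0,0],[-0.93,-1,0],[-0.93,-1,0],[-0.93,-1,0],[-0.93,-1,0]],"turn":[-1,0,0,0,0]}'
python3 -m inch '{"jaw":[-1,-1,-1,-1,-1],"xyz":[[-0.93,-1,0],[-0.93,-1,0],[-0.93,-1,0],[-0.93,-1,0],[-0.93,-1,0]],"turn":[0,0,0,0,0]}'
python3 -m inch '{"jaw":[-1,-1,-1,-1,-1],"xyz":[[-0.93,-1,0],[-0.93,-1,0],[-0.93,-1,0],[-0.93,-1,0],[-0.93,-1,0]],"turn":[0,0,0,0,0]}'
python3 -m inch '{"jaw":[-1,-1,-1,-1],"xyz":[[-0.93,-1,0],[-0.93,-1,0],[-0.93,-1,0],[0,0,0]],"turn":[0,0,0,0]}'
cat > st.py <<'E'
from h import *
from scipy.spatial.transform import Rotation as R
s=robot.get_state();M=R.from_rotvec(s['orientation']).as_matrix()
print(s['t'],s['eef_pos'].round(4),'q',np.round(s['joints'],2),s['grip_width'],s['finger_force'],'F',np.round(s['wrist_force'],1))
print('tool axes',M[:,0].round(3),M[:,1].round(3),M[:,2].round(3))
E
python3 st.py
```

```text
t: 0.72
eef_pos: [0.2621, 0.5195, 0.2302]
orientation: [-0.202, -3.135, 0.001]
wrist_force: [0.5, -0.0, 0.2]
grip_width: 0.998
finger_force: 0.0
t: 1.35
eef_pos: [0.3811, 0.3529, 0.2304]
orientation: [-0.202, -3.135, 0.0]
wrist_force: [0.8, 0.3, -1.0]
grip_width: 0.999
finger_force: 0.0
t: 1.98
eef_pos: [0.5001, 0.1863, 0.2304]
orientation: [-0.202, -3.135, 0.0]
wrist_force: [1.0, 0.8, 1.0]
grip_width: 0.996
finger_force: 0.0
t: 2.48
eef_pos: [0.572, 0.0844, 0.2302]
orientation: [0.209, 3.135, -0.002]
wrist_force: [-0.4, -0.4, -0.1]
grip_width: 1.0
finger_force: 0.0
2.475 [0.572  0.0844 0.2302] q [-0.59  0.28  0.41  1.85 -0.13  1.04  1.3 ] 1.0000542753370236 0.0 F [-0.4 -0.4 -0.1]
tool axes [-0.991  0.133 -0.   ] [ 0.133  0.991 -0.001] [-0.    -0.001 -1.   ]
```

```bash
cat > look.py <<'E'
import sys,cv2,numpy as np
from h import *
s=robot.get_state()
a=cams.read_camera('scene')[:,:,::-1];b=cams.read_camera('top')[:,:,::-1]
p=proj('scene',s['eef_pos']).astype(int);q=proj('top',s['eef_pos']).astype(int)
def crop(i,c,w,h,f):
    x=int(np.clip(c[0]-w//2,0,640-w));y=int(np.clip(c[1]-h//2,0,400-h));print(x,y,f)
    return cv2.resize(i[y:y+h,x:x+w],None,fx=f,fy=f,interpolation=cv2.INTER_CUBIC)
dy=int(sys.argv[2]) if len(sys.argv)>2 else 0
cv2.imwrite('pics/'+sys.argv[1],np.hstack([crop(a,p+[0,dy],100,110,5),crop(b,q,60,110,5)]))
E
python3 look.py a1.png 25
```

```text
269 127 5
283 163 5
```

View pics/a1.png

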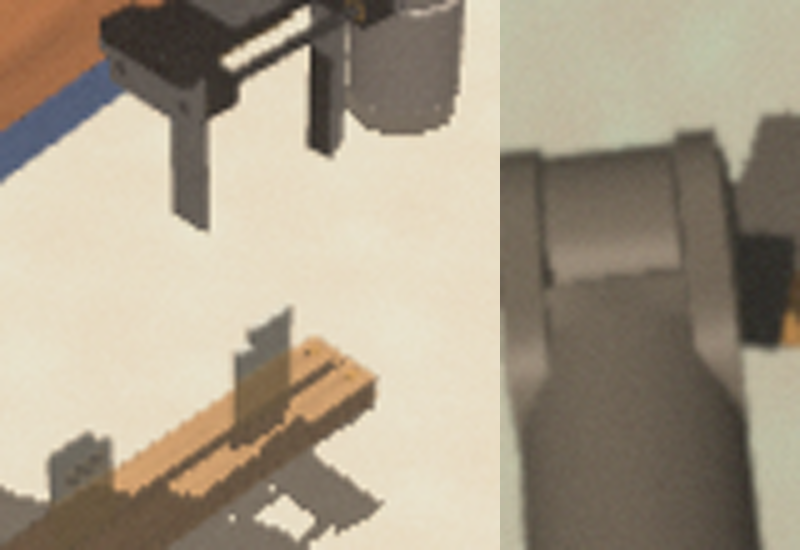

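```bash
python3 - <<'E'
from h import *
Y=np.array([.124,.992,0]);X=np.array([.992,-.124,0]);c=np.array([.570,.087,0])
for s in(.022,-.022):
  for z in(.098,.022):
    q=proj('scene',c+s*Y+[0,0,z]);print(s,z,(q-[269,127])*5)
print((proj('scene',[.5599+.16*.124+.028*.992,.0044+.16*.992-.028*.124,.022])-[269,127])*5)
E
```

```text
0.022 0.098 [278.5 308.5]
0.022 0.022 [277.  399.5]
-0.022 0.098 [227.  342.5]
-0.022 0.022 [227. 434.]
[370.  379.5]
```

```bash
python3 -m inch '{"jaw":[-1,-1,-1,-1,-1],"xyz":[[0,0.12,0.95],[0,0,0.95],[0,0,0.95],[0,0,0.95],[0,0,0.95]],"turn":[0.1,0,0,0,0]}' && python3 -m inch '{"jaw":[-1,-1,1,1,1],"xyz":[[0,0,0.95],[0,0,0],[0,0,0],[0,0,0],[0,0,0]],"turn":[0,0,0,0,0]}' 10; python3 -m inch '{"jaw":[1,1,1],"xyz":[[0,0,0],[0,0,0],[0,0,0]],"turn":[0,0,0]}';python3 st.py; python3 look.py a2.png 0
```

```text
t: 3.2
eef_pos: [0.5708, 0.0927, 0.0871]
orientation: [-0.218, -3.134, -0.001]
wrist_force: [0.2, -0.2, 0.5]
grip_width: 1.0
finger_force: 0.0
t: 3.82
eef_pos: [0.5719, 0.0913, 0.0603]
orientation: [0.221, 3.133, 0.001]
wrist_force: [0.3, -0.4, 0.7]
grip_width: 0.716
finger_force: 0.0
t: 4.2
eef_pos: [0.5716, 0.091, 0.0596]
orientation: [0.221, 3.134, 0.0]
wrist_force: [-0.7, 0.1, 2.8]
grip_width: 0.466
finger_force: 10.0
4.2 [0.5716 0.091  0.0596] q [-0.53  0.5   0.33  1.97 -0.25  0.7   1.38] 0.46599793519920474 10.000108815729618 F [-0.7  0.1  2.8]
tool axes [-0.99  0.14 -0.  ] [0.14 0.99 0.  ] [ 0.  0. -1.]
270 146 5
282 164 5
```

View pics/a2.png

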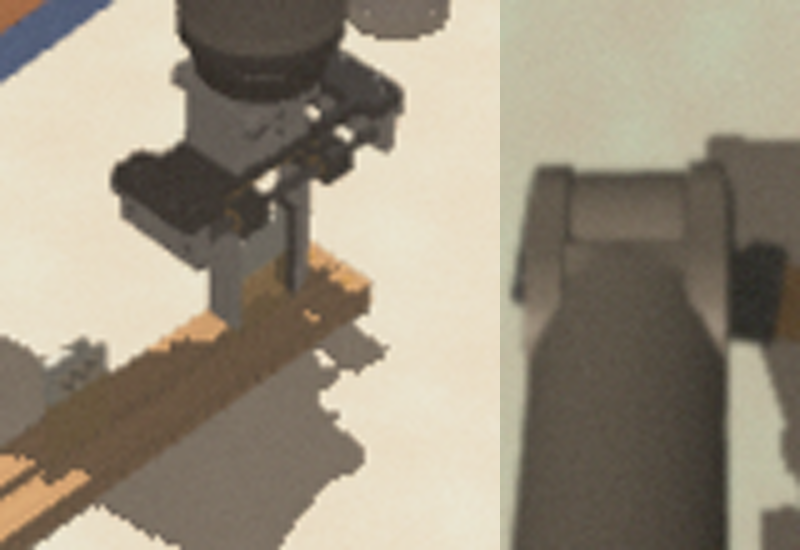

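```bash
python3 -m inch '{"jaw":[1,1,1],"xyz":[[0,0,-0.37],[0,0,0],[-0.37,0,0.02]],"turn":[0,0,0]}' && python3 -m inch '{"jaw":[1,1,1],"xyz":[[-0.35,0,0.12],[-0.31,0,0.20],[0,0,0]],"turn":[0,0,0]}' ; python3 look.py a3.png 0
```

```text
t: 4.68
eef_pos: [0.582, 0.0897, 0.0701]
orientation: [-0.22, -3.133, -0.0]
wrist_force: [-3.5, 0.9, 1.5]
grip_width: 0.468
finger_force: 10.0
t: 5.05
eef_pos: [0.6038, 0.0863, 0.06]
orientation: [0.222, 3.132, -0.0]
wrist_force: [2.2, -0.1, 3.8]
grip_width: 0.47
finger_force: 10.0
278 151 5
284 155 5
```

View pics/a3.png

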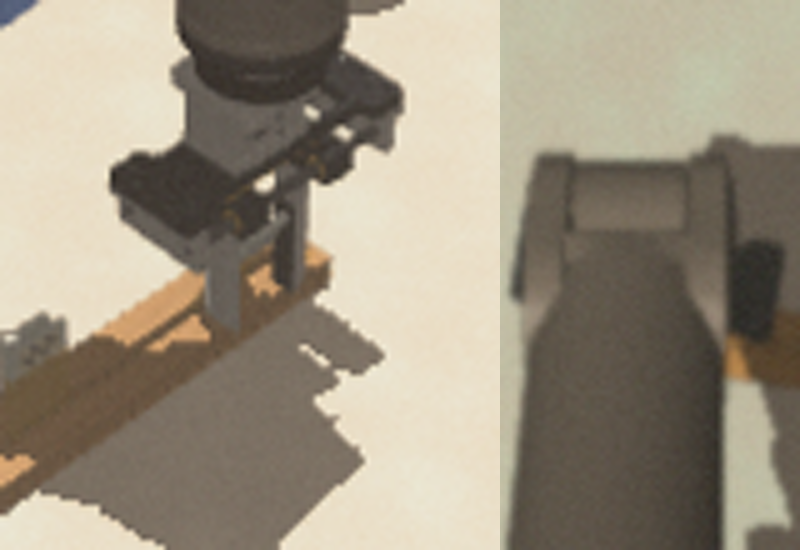

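```bash
python3 -m inch '{"jaw":[1,1,1,1],"xyz":[[-0.24,0,0.27],[-0.16,0,0.33],[-0.07,0,0.2],[0,0,0]],"turn":[0,0,0,0]}' ; python3 look.py a4.png 0
```

```text
t: 5.65
eef_pos: [0.618, 0.0845, 0.0368]
orientation: [0.221, 3.131, 0.001]
wrist_force: [5.6, 0.2, 7.2]
grip_width: 0.466
finger_force: 10.0
281 159 5
285 152 5
```

View pics/a4.png

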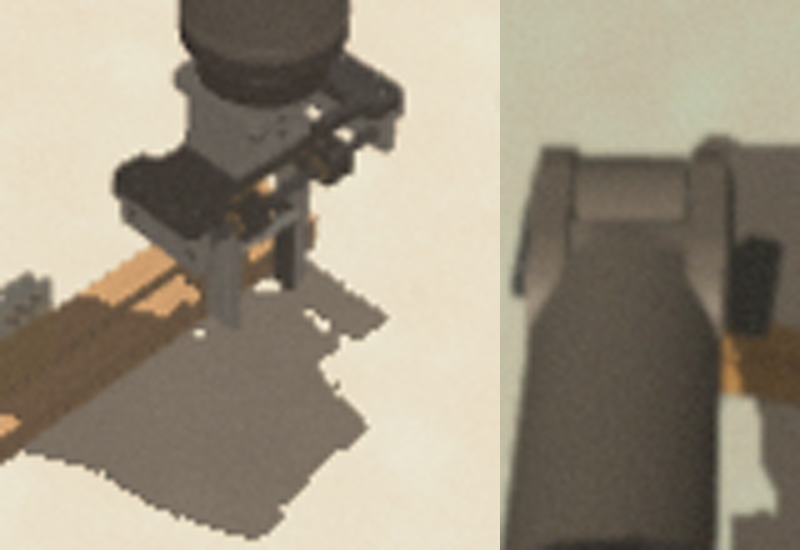

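```bash
python3 - <<'E'
import cv2
from h import *
from scipy.spatial.transform import Rotation as R
s=robot.get_state();M=R.from_rotvec(s['orientation']).as_matrix();g=s['eef_pos']+.006*M[:,2]
im=cams.read_camera('scene')[:,:,::-1];x0,y0,w,h,f=290,150,66,75,8
# brighten
c=cv2.resize(im[y0:y0+h,x0:x0+w],None,fx=f,fy=f,interpolation=cv2.INTER_CUBIC);c=cv2.convertScaleAbs(c,alpha=1.6)
o=c.copy()
X=-M[:,0];Y=M[:,1];Z=np.array([0,0,1.])
for th,col in((90,(0,0,255)),(60,(0,255,0))):
  u=np.sin(np.radians(th))*X+np.cos(np.radians(th))*Z
  P=[g+a*u+b*Y for a,b in((.045,.022),(.045,-.022),(-.045,-.022),(-.045,.022))]
  q=np.array([(proj('scene',p)-[x0,y0]+.5)*f for p in P]).astype(int);cv2.polylines(o,[q],True,col,1)
o=np.hstack([c,o])[:,::1]
o=cv2.resize(o,(800,int(o.shape[0]*800/o.shape[1])))
cv2.imwrite('pics/a5.png',o);print(o.shape)
E
```

```text
(454, 800, 3)
```

View pics/a5.png

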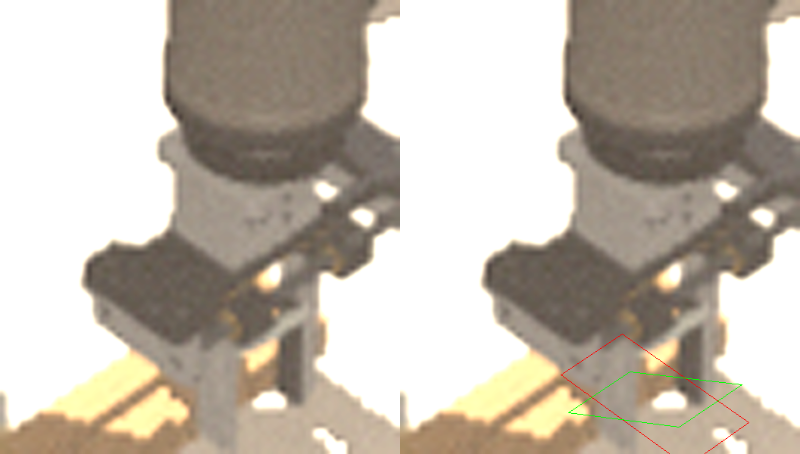

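```bash
python3 -m inch '{"jaw":[1,1,1,1,1],"xyz":[[0,0,0],[0,0,0],[0,0,-0.5],[0,0,-0.8],[0,0,-0.8]],"turn":[0,0,0,0,-1]}' 25 && python3 -m inch '{"jaw":[1,1,1,1,1],"xyz":[[0,0,-0.9],[0,0,-0.9],[0,0,-0.9],[0,0,-0.8],[0,0,-0.8]],"turn":[-1,-1,-1,-1,-1]}'; python3 -m inch '{"jaw":[1,1],"xyz":[[0,0,0],[0,0,0]],"turn":[-0.4,0]}'; python3 st.py
cat > ov.py <<'E'
import cv2,sys
from h import *
from scipy.spatial.transform import Rotation as R
s=robot.get_state();M=R.from_rotvec(s['orientation']).as_matrix();g=s['eef_pos']+.006*M[:,2]
im=cams.read_camera('scene')[:,:,::-1];cv2.imwrite('pics/raw_'+sys.argv[1],im)
w,h,f=80,110,5;x0,y0=(proj('scene',g)-[w/2,h/2]).astype(int)
c=cv2.resize(im[y0:y0+h,x0:x0+w],None,fx=f,fy=f,interpolation=cv2.INTER_CUBIC);c=cv2.convertScaleAbs(c,alpha=1.3)
o=c.copy();X=-M[:,0];Y=M[:,1];Z=np.array([0,0,1.])
for th,col in((90,(0,0,255)),(45,(0,255,0)),(0,(255,0,0))):
  u=np.sin(np.radians(th))*X+np.cos(np.radians(th))*Z
  P=[g+a*u+b*Y for a,b in((.045,.022),(.045,-.022),(-.045,-.022),(-.045,.022))]
  q=np.array([(proj('scene',p)-[x0,y0]+.5)*f for p in P]).astype(int);cv2.polylines(o,[q],True,col,1)
cv2.imwrite('pics/'+sys.argv[1],np.hstack([c,o]));print(x0,y0)
E
python3 ov.py b1.png
```

```text
t: 6.42
eef_pos: [0.6155, 0.0847, 0.1002]
orientation: [-0.029, -3.14, 0.001]
wrist_force: [0.8, -0.5, -0.8]
grip_width: 0.462
finger_force: 25.0
t: 7.05
eef_pos: [0.6155, 0.0845, 0.2296]
orientation: [0.903, -3.009, 0.0]
wrist_force: [0.4, 0.0, 0.0]
grip_width: 0.462
finger_force: 25.0
t: 7.3
eef_pos: [0.6157, 0.0845, 0.2288]
orientation: [0.968, -2.988, -0.0]
wrist_force: [-0.3, 0.1, 0.0]
grip_width: 0.464
finger_force: 25.0
7.3 [0.6157 0.0845 0.2288] q [-0.41  0.34  0.21  1.74 -0.08  1.06  2.03] 0.46370209728448625 24.999599908478558 F [-0.3  0.1  0. ]
tool axes [-0.81  -0.586  0.   ] [-0.586  0.81   0.   ] [-0. -0. -1.]
292 111
```

View pics/b1.png

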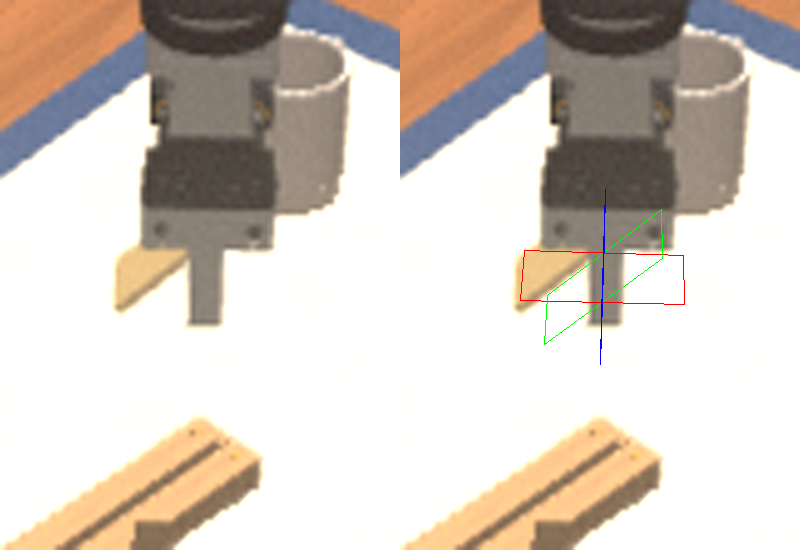

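```bash
cat > fit.py <<'E'
# near-side points (crop px) -> coordinates in tool plane: h along -tool x (frosted direction), v up, relative to g
import cv2,sys
from h import *
from scipy.spatial.transform import Rotation as R
def onplane(uv,g,n,off):
    m=cams.camera_model('scene');Rm=np.array(m['R']);c=-Rm.T@np.array(m['t'])
    d=Rm.T@np.array([(uv[0]-m['cx'])/m['fx'],(uv[1]-m['cy'])/m['fy'],1])
    return c+d*((off-(c-g)@n)/(d@n))
E
python3 - <<'E'
from fit import *
s=robot.get_state();M=R.from_rotvec(s['orientation']).as_matrix();g=s['eef_pos']+.006*M[:,2]
x0,y0=292,111
n=-M[:,1]
def hv(p,off):
    P=onplane((x0+p[0]/5-.5,y0+p[1]/5-.5),g,n,off)-g;return np.round([-(P@M[:,0])*1e3,P[2]*1e3],1)
for p in((117,310),(120,302),(187,262),(187,254)):print('near',p,hv(p,.022))
for p in((118,262),(140,245)):print('far',p,hv(p,-.022))
for p in((205,325),(190,325),(222,325)):print('tip',p,hv(p,.03))
E
```

```text
near (117, 310) [-47.3  -7. ]
near (120, 302) [-45.7  -1.2]
near (187, 262) [-9.1 28.2]
near (187, 254) [-9.2 33.8]
far (118, 262) [-48.7  -7.9]
far (140, 245) [-36.2   4.8]
tip (205, 325) [ 1.8 -9.4]
tip (190, 325) [-6.5 -9.7]
tip (222, 325) [11.2 -9.1]
```

```bash
python3 -m inch '{"jaw":[1,1,1,1,1],"xyz":[[0,0,0],[0,0,0],[0,0,0],[0,0,0],[0,0,0]],"turn":[1,1,1,1,1]}' 25 >/dev/null; python3 -m inch '{"jaw":[1,1,1,1,1],"xyz":[[0,0,0],[0,0,0],[0,0,0],[0,0,0],[0,0,0]],"turn":[1,1,1,1,1]}' >/dev/null; python3 -m inch '{"jaw":[1,1,1,1,1],"xyz":[[0,0,0],[0,0,0],[0,0,0],[0,0,0],[0,0,0]],"turn":[1,1,1,1,1]}' >/dev/null; python3 -m inch '{"jaw":[1,1,1,1,1],"xyz":[[0,0,0],[0,0,0],[0,0,0],[0,0,0],[0,0,0]],"turn":[1,1,1,1,1]}' >/dev/null; python3 st.py
```

```text
9.85 [0.6156 0.0847 0.2281] q [-0.78  0.41  0.71  1.76 -0.3   1.08 -0.17] 0.46383596620357426 24.997396054677665 F [ 0.3  0.3 -1.2]
tool axes [ 0.206  0.979 -0.001] [ 0.979 -0.206 -0.001] [-0.001 -0.    -1.   ]
```

```bash
python3 -m inch '{"jaw":[1,1,1,1,1],"xyz":[[0,0,0],[0,0,0],[0,0,0],[0,0,0],[0,0,0]],"turn":[1,1,1,1,1]}' 25 >/dev/null; python3 -m inch '{"jaw":[1,1,1,1,1],"xyz":[[0,0,0],[0,0,0],[0,0,0],[0,0,0],[0,0,0]],"turn":[1,1,1,1,1]}' >/dev/null; python3 -m inch '{"jaw":[1,1,1,1,1],"xyz":[[0,0,0],[0.9,0.4,0],[0.9,0.4,0],[0.9,0.4,0],[0.9,0.4,0]],"turn":[1,0.35,0,0,0]}' ; python3 -m inch '{"jaw":[1,1,1,1,1],"xyz":[[0,0,0.9],[0,0,0.9],[0,0,0.9],[0,0,0.9],[0,0,0.9]],"turn":[0,0,0,0,0]}';python3 -m inch '{"jaw":[1,1],"xyz":[[0,0,0.5],[0,0,0]],"turn":[0,0]}'; python3 st.py
```

```text
t: 11.72
eef_pos: [0.7253, 0.0385, 0.2279]
orientation: [3.141, 0.009, -0.002]
wrist_force: [0.1, 0.4, -0.2]
grip_width: 0.462
finger_force: 25.0
t: 12.35
eef_pos: [0.7244, 0.0388, 0.0921]
orientation: [3.141, 0.009, -0.002]
wrist_force: [0.7, -0.3, -0.5]
grip_width: 0.469
finger_force: 25.0
t: 12.6
eef_pos: [0.7243, 0.0386, 0.0775]
orientation: [3.141, 0.01, -0.003]
wrist_force: [0.1, 0.4, -0.3]
grip_width: 0.461
finger_force: 25.0
12.6 [0.7243 0.0386 0.0775] q [-0.67  0.83  0.85  1.63 -0.71  1.02 -1.16] 0.4612087077119174 24.999996330589056 F [ 0.1  0.4 -0.3]
tool axes [ 1.     0.006 -0.002] [ 0.006 -1.     0.   ] [-0.002 -0.    -1.   ]
```

```bash
python3 -m inch '{"jaw":[1,1,1],"xyz":[[0,0,0.8],[0,0,0.6],[0,0,0]],"turn":[0,0,0]}' ; python3 -m inch '{"jaw":[1,1],"xyz":[[0,0,0.2],[0,0,0]],"turn":[0,0]}'
```

```text
t: 12.98
eef_pos: [0.7239, 0.0386, 0.0346]
orientation: [3.141, 0.01, -0.004]
wrist_force: [-0.1, 0.0, -0.8]
grip_width: 0.463
finger_force: 25.0
t: 13.22
eef_pos: [0.7249, 0.0385, 0.0304]
orientation: [3.142, 0.01, -0.0]
wrist_force: [-1.1, 0.3, -0.4]
grip_width: 0.462
finger_force: 25.0
```

```bash
python3 -m inch '{"jaw":[0.02,0,0,0,0],"xyz":[[0,0,0],[0,0,0],[0,0,0],[0,0,0],[0,0,0]],"turn":[0,0,0,0,0]}' 5
cat > asc.py <<'E'
import sys,cv2
from h import *
# resample scene image onto the plane z: rows = world x (far first), cols = world y (left first), 6 mm cells
z=float(sys.argv[1]);s=robot.get_state();e=s['eef_pos'];im=cams.read_camera('scene').astype(float)
cv2.imwrite('pics/raw_asc%.2f.png'%s['t'],im[:,:,::-1])
for dx in np.arange(.078,-.085,-.006):
    r=''
    for dy in np.arange(.078,-.08,-.006):
        u,v=proj('scene',[e[0]+dx,e[1]+dy,z]);p=im[int(round(v)),int(round(u))];r+='%3d'%(p.mean()*99/255) if True else ''
    print('%4d'%round(dx*1e3),r)
E
python3 asc.py 0.006
```

```text
t: 13.85
eef_pos: [0.7249, 0.0386, 0.0304]
orientation: [3.142, 0.011, 0.0]
wrist_force: [0.2, 0.2, -0.1]
grip_width: 0.502
finger_force: 0.0
  78  85 85 85 85 85 85 86 85 85 85 85 85 86 86 86 86 85 62 42 43 43 43 44 44 43 43 41
  72  85 86 85 85 85 85 85 85 85 85 86 86 85 86 86 86 86 63 44 43 44 44 44 43 44 43 43
  66  85 85 85 85 85 85 86 85 85 86 86 85 86 86 86 86 51 44 44 44 44 43 43 43 44 42 43
  60  85 85 85 85 85 85 86 85 86 86 86 86 86 86 53 50 43 43 43 44 44 43 43 43 43 44 43
  54  86 85 85 84 49 43 49 52 52 86 86 83 83 83 44 44 44 43 44 43 43 43 42 44 43 43 42
  48  85 85 86 85 44 42 42 43 44 70 40 41 42 46 50 50 50 40 43 43 43 42 43 43 42 43 42
  42  85 85 85 84 43 43 43 44 44 60 62 61 61 62 61 60 53 43 42 42 43 42 42 44 42 42 43
  36  84 85 84 62 43 43 43 43 44 59 62 62 61 60 62 61 61 39 43 42 41 43 44 43 44 42 43
  30  85 85 86 86 45 43 43 44 45 59 62 61 61 62 60 61 57 41 43 44 44 43 43 44 42 44 43
  24  86 85 85 86 45 42 43 43 43 60 62 61 61 60 60 61 57 41 43 43 42 43 42 43 44 43 42
  18  85 86 85 86 46 43 44 44 44 57 61 62 61 61 61 62 57 42 42 42 43 43 43 42 43 43 43
 
[... 895 characters left out ...]
 22 21 22 28 37 37 38 43 43 44 43 43 42 42 43 42 42 43 44 44
 -54  22 21 21 20 21 21 23 23 21 21 24 37 38 40 42 43 42 43 43 42 44 42 43 43 43 44 42
 -60  38 21 22 22 21 20 20 22 22 22 24 36 37 41 42 44 44 43 43 42 43 43 43 43 43 43 42
 -66  42 20 21 20 21 21 20 21 22 21 22 37 37 37 42 43 43 43 43 42 44 43 40 43 43 43 43
 -72  41 21 22 21 21 20 21 21 21 22 21 35 36 39 42 42 42 42 42 43 43 43 42 43 43 43 44
 -78  27 22 23 22 20 21 23 23 19 20 23 38 38 37 42 44 43 43 44 44 44 43 43 43 43 43 43
 -84  24 21 21 21 21 21 20 20 22 22 29 31 34 38 42 43 43 44 43 44 43 44 43 44 44 43 44[ WARN:0@1.518] global loadsave.cpp:1063 imwrite_ Unsupported depth image for selected encoder is fallbacked to CV_8U.
```

```bash
python3 -m inch '{"jaw":[0,0],"xyz":[[0,0,0.11],[0,0,0]],"turn":[0,0]}'; python3 -m inch '{"jaw":[1,1,1],"xyz":[[0,0,0],[0,0,0],[0,0,0]],"turn":[0,0,0]}' 30
```

```text
t: 14.15
eef_pos: [0.7246, 0.0386, 0.0267]
orientation: [3.142, 0.011, -0.001]
wrist_force: [0.3, 0.7, 0.6]
grip_width: 0.499
finger_force: 0.0
t: 14.52
eef_pos: [0.7249, 0.0386, 0.0271]
orientation: [3.142, 0.011, -0.0]
wrist_force: [-0.2, -0.5, -0.8]
grip_width: 0.456
finger_force: 30.0
```

```bash
python3 -m inch '{"jaw":[1,1,1,1,1],"xyz":[[0,0,0],[0,0,-0.2],[0,0,-0.4],[0,0,-0.6],[0,0,-0.7]],"turn":[0,0,0,0,0]}' 40; python3 -m inch '{"jaw":[1,1,1,1,1],"xyz":[[0,0,-0.8],[0,0,-0.8],[0,0,-0.8],[0,0,-0.8],[0,0,-0.8]],"turn":[0,0,0,0,0]}';python3 -m inch '{"jaw":[1,1,1,1,1],"xyz":[[0,0,-0.8],[0,0,-0.6],[0,0,-0.3],[0,0,0],[0,0,0]],"turn":[0,0,0,0,0]}'; python3 st.py; sed -i 's/g=s\[.eef_pos.\]+.006/g=s["eef_pos"]+.022/' ov.py; python3 ov.py d1.png
```

```text
t: 15.15
eef_pos: [0.725, 0.0385, 0.0858]
orientation: [3.142, 0.01, 0.001]
wrist_force: [0.3, -0.0, -0.5]
grip_width: 0.459
finger_force: 40.0
t: 15.78
eef_pos: [0.7248, 0.0386, 0.2058]
orientation: [3.142, 0.011, 0.0]
wrist_force: [0.7, -0.0, -0.7]
grip_width: 0.463
finger_force: 40.0
t: 16.4
eef_pos: [0.7245, 0.0387, 0.2542]
orientation: [3.141, 0.011, -0.002]
wrist_force: [-0.0, 0.5, -0.5]
grip_width: 0.461
finger_force: 40.0
16.4 [0.7245 0.0387 0.2542] q [-0.73  0.68  0.98  1.49 -0.57  1.28 -1.26] 0.4608853002466108 39.98981595039368 F [-0.   0.5 -0.5]
tool axes [ 1.     0.007 -0.001] [ 0.007 -1.     0.   ] [-0.001 -0.    -1.   ]
314 132
```

View pics/d1.png

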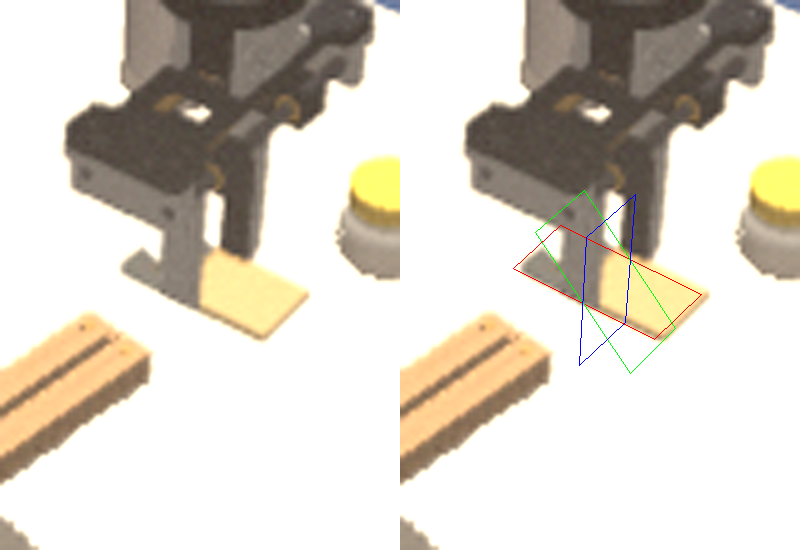

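```bash
python3 - <<'E'
import cv2,numpy as np
a=cv2.imread('pics/scene0.png').astype(int);b=cv2.imread('pics/raw_d1.png').astype(int)
d=abs(a-b).mean(2)
for n,(x0,x1,y0,y1) in dict(panel_b=(276,294,212,244),mug=(336,364,115,155),jar=(380,403,162,188),bottle=(208,262,268,355),mp=(165,183,275,306)).items():print(n,d[y0:y1,x0:x1].mean().round(1),d[y0:y1,x0:x1].max())
from plant import robot,ticket
s=robot.get_state();print(np.abs(s['dq']).max(),s['finger_force'])
E
```

```text
panel_b 36.6 103.33333333333333
mug 50.6 165.0
jar 8.4 16.0
bottle 9.7 16.0
mp 10.0 17.333333333333332
0.0023648392037115933 39.98983383178711
```

```bash
python3 - <<'E'
import cv2,numpy as np
from plant import cams
a=cv2.imread('pics/scene0.png',0);b=cams.read_camera('scene')[:,:,::-1].copy();b=cv2.cvtColor(b,cv2.COLOR_BGR2GRAY)
t=a[210:234,274:296]
r=cv2.matchTemplate(b[200:245,264:306],t,cv2.TM_CCOEFF_NORMED);print(r.max(),np.unravel_index(r.argmax(),r.shape),'expect (10,10)')
for im in(a,b):print(im[208:246:2,272:300:2])
E
```

```text
0.6318256 (np.int64(11), np.int64(10)) expect (10,10)
[[217 217 215 217 216 215 217 217 216 215 216 215 214 213]
 [217 215 215 217 213 216 214 216 214 214 213 213 216 214]
 [217 217 216 217 218 218 217 216 216 214 214 214 214 213]
 [217 216 217 217 215 216 215 208 197 212 215 213 215 216]
 [218 215 215 216 215 212 166 101 181 121 215 214 214 189]
 [217 216 216 216 208 115 103 102  93 110 214 214 154 164]
 [217 215 215 155 102 106  86  94 103 109 189 161 162 163]
 [216 216 216 176 106  96  92 102 112  99 160 164 160 162]
 [215 215 215 180 104 102 104 105 100 102 166 159 160 105]
 [215 216 217 204 103 110  98 101 105 100 159 127  88 117]
 [219 217 217 206 108 103 104 104 102 101 106  90 144 164]
 [216 218 216 154 102 104 101 101 100  89 114 152 167 167]
 [219 193 161 164 104 101 101  91  85 102 162 165 164 161]
 [165 166 172 162 101 100  90  84  89 104 168 163 159 116]
 [168 169 165 160  92  88  89  90 103 168 162 157 102  84]
 [168 162 164  92  85  87  91 104 165 163 126  88  90  91]
 [166 114  85 124  92  92 158 164 166 108  89  84  99 200]
 [ 99  93 157 151 103 156 164 149  90  91  
[... 497 characters left out ...]
6 115 111 108  97  94 102  96  90  92  94  90  92]
 [114 117 115 112 105 101  95  92  91  92  92  90  87  88]
 [115 116 117 113 108  97  90  90  91  91  89  89  86  87]
 [116 115 117 113  94  91  89  92  91  88  86  88  87  89]
 [119 118 114  89  93  89  89  90  89  92  85  90  91  91]
 [118 108  88  89  92  89  91  93  92  93  93  93  94  92]
 [ 95  93  94  94  92  94  90  84  89  94  93  91  92  92]
 [166  94  90  94  89  89  91  91  90  93  92  91  88  87]
 [177 174 171  90  85  92  93  93  92  93  93  88  92  93]
 [174 121  91 131  91  94  91  89  94  89  90  87 103 114]
 [104  95 167 160 106 165  93  97  92  91  92 109 112 112]
 [127 177 178 179 175 174  94  90  90  98 115 114 113 112]]
```

```bash
python3 -c "
from plant import ticket
print(ticket.sign_off())"
```

```text
the job is handed in; nothing more can be done
None
```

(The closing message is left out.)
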